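# Hang the parts basket on the cam lift and hold the lift at its highest

### The job

Hang the wire parts basket by its handle bar on the yellow hook of the cam lift and let go of it. Then take the cam lever by its red handle, turn it up until the lever lines up with the green mark, where the cam lifts highest, and finish there still holding the handle (it springs back if let go), with the basket hanging still from the hook. Leave the seal ring, the spanner and the green cup where they lie, and never tip the basket over.

Things in the scene. Friction and masses are not known exactly. Their poses are not given: they have to be found in the camera images.
- cam_stand: Fixed cam lift: 30 mm square column, 222 mm high. Origin at its foot on the bench; x points backwards (cam, lever and red handle are on the -x side), y to the side to which the lever points, z up. A black drip tray, 14 mm high, 150 (x) by 130 mm (y), lies under the hook on the -y side. A thin arc bar behind the lever carries the green mark.
- lift_hook: Red carriage with the yellow hook, which points to the stand's -y; it rises up to 20 mm with the cam. Origin: where the centre of the hung handle bar rests in the bottom of the hook, 83 mm to -y from the column's axis; axes as the stand's. The hook is 10 mm thick, its underside 14 mm below the origin. The carriage begins 60 mm to +y, its top 26 mm above the origin.
- hook_tip (a point): Top of the hook's upturned tip: 24 mm to -y of the hook's resting point and 25 mm above it. From the resting point the hook also slopes up 6 mm towards the column.
- cam_lever (a joint): Cam lever angle, rad: 0 with the lever level and pointing to the stand's +y side, growing as its end rises. Stops at -0.55 and 1.60. The lift is highest at 1.15 (lever in line with the green mark) and falls again beyond it. Stiff: turning it up takes up to about 12 N at the handle; released near the top it springs back to about 0.3.
- cam_pivot (a point): Point on the lever's turning axis (along the stand's x axis, 120 mm above the bench), level along that axis with the middle of the red handle; the handle's middle circles about it at 110 mm: it lies 110 mm x cos(angle) to the stand's +y and 110 mm x sin(angle) above it.
- lever_handle: Red round grip on the lever's end, 22 mm diameter, 64 mm long, along the stand's x axis, standing out from the lever towards -x; it spins freely on its pin. Origin at its middle. The steel lever arm is 112 mm long, 16 mm wide, 8 mm thick.
- basket_grip (a point): Centre of the blue grip block on top of the basket's handle: 16 mm (basket x) by 30 mm (basket y) by 50 mm high; axes are the basket's (z up). The block stands on the middle of the handle bar, whose centre is 29 mm below this point; the basket's underside is 174 mm below it. Loose, about 0.3 to 0.45 kg in all.
- basket_bar (a point): Centre of the basket's handle bar: 8 mm thick, 101 mm long, along the basket's x axis, 145 mm above the basket's underside, carried by an upright at each end; the clear opening between the bar and the basket's rim is 86 mm high.
- basket: Steel wire basket, 104 mm (x) by 86 mm (y), rim 55 mm high, with bearing parts fixed in it. Origin at the centre of its underside.
- seal_ring: Bystander: black rubber ring, 90 mm across, 10 mm thick. Origin under its centre.
- spanner: Bystander: steel spanner, 170 mm long, lying flat.
- bolt_cup: Bystander: green cup, 72 mm across, 50 mm high. Origin under its centre.
Mind the look-alikes: they are no part of the job. What is shaped like the basket but purple is not meant.

How it is judged (in metres and radians):
On the way, in this order (a step that is already met when the one before it is completed fails the run):
1. the basket hangs from the hook by its bar, let go of, with the lever not yet raised (contact force between basket and lift_hook above 1.5 N and contact force between basket and the fingers below 0.1 N and height (world z) of basket above 0.02 m and distance between basket_bar and lift_hook below 0.02 m and angle between basket's own z axis and vertical below 0.2 rad and value of joint cam_lever below 0.8 rad), for 0.3 s.
2. the lever is held by its handle at the green mark (value of joint cam_lever between 1.01 and 1.29 rad and contact force between the fingers and lever_handle above 1 N), for 0.3 s.
At the end, for the whole second after the job is handed in: The lever is still and within 0.14 rad of its highest lift (1.15 rad), fingers on the red handle; the basket hangs still and upright (within 0.2 rad) on the hook, its bar within 20 mm of its rest there, its weight on the hook, untouched by the fingers, its underside over 20 mm above the bench (all of step 2 and contact force between basket and lift_hook above 1.5 N and contact force between basket and the fingers below 0.1 N and height (world z) of basket above 0.02 m and distance between basket_bar and lift_hook below 0.02 m and angle between basket's own z axis and vertical below 0.2 rad and velocity of joint cam_lever between -0.1 and 0.1 rad/s and linear speed of basket below 0.05 m/s); the arm keeps its last pose, push and grip.
It fails at once if the seal ring, the spanner or the green cup is moved more than 30 mm (distance of any of seal_ring, spanner, bolt_cup from where it was at the start of the episode above 0.03 m).
It fails at once if the basket is tipped over (angle between basket's own z axis and vertical above 0.9 rad).
It also fails if it takes over 64 s, if anything falls off the work surface, if the arm or the gripper's body presses on something with over 40 N, if the wrist force passes 120 N, or if a joint passes its speed limit or range.

### The arm

A 6-joint arm with a two-finger parallel gripper is mounted at the origin on the work surface. World frame = base frame: x ahead of the robot, y to its left, z up, the work surface at z = 0. Lengths are in mm, angles in degrees, forces in N, time in s.
With the tool pointing down it reaches from about 350 to 850 mm from the base axis. Payload 8.1 kg.
Tool frame: the origin (TCP) lies at the very end of the fingers, on their centre line; the grasp point (between the pads) lies 19 mm behind it (r.grip_depth is the distance from the TCP to the grasp point, in mm); z points along the fingers, y is the direction in which the jaws open and shut (so a half turn about z gives the same grasp; the last joint's range is limited). The gripper opens to 85 mm and grips with 20 to 120 N. Pads are 22 mm wide; open, the fingers measure 114 mm over their backs; the gripper's body (76 mm by 85 mm) begins 54 mm behind the grasp point. The pads swing forward as they close: fully open they stand 13 mm farther back than shut.
Start: joints at [-73.648, 7.471, 85.268, -0, 87.261, -4.893], TCP at [217.437, -559.22, 231.292] pointing down, gripper open.
Joint ranges: [-169.43, 169.43], [-51.17, 129.36], [1.28, 143.12], [-76.62, 256.62], [0, 156.53], [-152.29, 152.29]. Speed limits (degrees/s): [136.94, 136.94, 159.86, 180, 180, 180].

### API

Orientations are given as [roll, pitch, yaw] about the fixed x, y, z axes, in that order (R = Rz(yaw) Ry(pitch) Rx(roll)).
In Python, from bench import r gives the robot as it stands.
- The arm moves only by the tool move_arm, never from a script. Its argument "series" is a list of rows, each an object with "gripper": the opening, from 0 (shut) to 1 (fully open); "translation": the shift along the tool's x, y, z in mm, a list of three; "twist": the turn, a rotation vector about the tool's x, y, z in degrees, a list of three. In form: [{"gripper": gripper, "translation": [tx, ty, tz], "twist": [ax, ay, az]}, ...]. A call has 1 to 8 rows; each row shifts and turns the pose as measured when the row begins, along the tool's axes as they then stand; what a row does not reach is not made up. A row lasts 1/12 s, in which the tool goes at most 41.7 mm and 7.16 degrees, less where a joint would pass 70% of its speed; a pose out of reach is approached as far as the arm can. A call is refused whole if a number of a shift passes 41.7 or a number of a turn 7.16, either way. A call with a gripper value outside its range is refused whole. The fingers move at their own pace and stop on an object; "force" is the grip in N (left out, the last holds). Time passes only in rows, so rows that do not move let the fingers close. It gives the time, the measured TCP pose, the force and the opening at its end, in the units of the state.
- r.sense(): the state, without advancing time (a new reading comes with each control period).
- r.snapshot(name): name is "scene" or "top" or "wrist"; returns a dict with "pixels" (480x640x3 uint8, red, green, blue), "fovy" (degrees; the focal length in pixels is half the picture's height over the tangent of half this angle, whatever the lens; pixels are square), "cx", "cy" (the principal point, pixels), "xyz" and "orientation" of the camera in the world; the wrist camera has in their place "hand_eye" (4x4, takes a point from camera to tool coordinates, whose origin is the TCP and whose axes are the flange's). Camera axes: x right, y down, z forward; pixel columns grow to the right and rows downward; lengths in mm; the calibration is good to about 2 mm. A picture is of the moment at which its call begins: read the wrist's pose just before it. There is no depth.
- r.hand_in(): hands the job in, once; it reports no verdict.
The state is a dict: "time": time; "joint_pos": joint angles; "qd": joint speeds; "joint_efforts": joint torques, N m; "tool_pos": TCP position; "tcp_rot": TCP orientation; "ft_force": force on the tool from outside, world axes, zero at the start; "wrist_torque": the same for the moment, N m; "finger_gap": finger opening in mm.
Only numpy, scipy, OpenCV 4.12 (cv2) and the standard library are available. Lean on these libraries where they do the work, as an engineer would, in place of code of your own. Each camera call takes 0.05 s, during which the arm holds its last target. There are 200 camera calls.

## Working session

There is one attempt and no reset: what is moved stays moved. The work goes in short steps, Python scripts to look and compute and a tool call to move; the robot and the scene stay as the last step left them, time stands still between calls to the robot, and variables do not carry over. Pictures are saved under pics/ and viewed, about 8 in all and at most 12, crops included, and the job is handed in when it is done.

Besides the shell and the picture viewer there is one more tool, called after "Call:" as name([rows], argument=value, ...), one row to a line, values as JSON. move_arm: Moves the arm, as the interface text tells. Its arguments: {"type":"object","properties":{"series":{"type":"array"},"force":{"type":"number"}},"required":["series"]}

```bash
ls; mkdir -p pics
cat > h.py <<'E'
import numpy as np, cv2
from scipy.spatial.transform import Rotation as R
from bench import r
def cam(name):
    s=r.sense(); d=r.snapshot(name); p=d["pixels"]
    f=240/np.tan(np.radians(d["fovy"]/2))
    if "hand_eye" in d:
        T=np.eye(4); T[:3,:3]=R.from_euler('xyz',s["tcp_rot"],degrees=True).as_matrix(); T[:3,3]=s["tool_pos"]
        T=T@np.array(d["hand_eye"]); M=T[:3,:3]; o=T[:3,3]
    else:
        o=np.array(d["xyz"],float); q=np.array(d["orientation"],float)
        M=q if q.shape==(3,3) else R.from_euler('xyz',q,degrees=True).as_matrix()
    return dict(p=p,f=f,c=(d["cx"],d["cy"]),M=M,o=o)
def ray(C,u,v):
    d=C["M"]@np.array([(u-C["c"][0])/C["f"],(v-C["c"][1])/C["f"],1]); return d/np.linalg.norm(d)
def plane(C,u,v,z):
    d=ray(C,u,v); return C["o"]+d*(z-C["o"][2])/d[2]
def proj(C,P):
    q=C["M"].T@(np.array(P,float)-C["o"]); return C["c"][0]+C["f"]*q[0]/q[2],C["c"][1]+C["f"]*q[1]/q[2]
def two(C1,a,C2,b):
    d1,d2=ray(C1,*a),ray(C2,*b); A=np.c_[d1,-d2]; t=np.linalg.lstsq(A,C2["o"]-C1["o"],rcond=None)[0]
    p,q=C1["o"]+d1*t[0],C2["o"]+d2*t[1]; return (p+q)/2,np.linalg.norm(p-q)
def save(C,n): cv2.imwrite("pics/"+n+".png",C["p"][:,:,::-1])
E
python3 - <<'E'
from h import *
for n in ("scene","top"):
    C=cam(n); save(C,n+"0"); print(n,C["o"],C["f"],C["c"],C["M"].round(3).tolist())
print(r.sense(), r.snapshot("scene")["orientation"])
E
```

```text
pics
scene [1029.86014985  192.88886829  770.12390316] 440.01305225837916 (318.2853212351986, 247.61967393854172) [[-0.272, 0.691, -0.669], [0.962, 0.19, -0.196], [-0.008, -0.697, -0.717]]
top [ 293.15797216   28.44190914 1457.17035544] 520.0684469693083 (320.3622277068555, 232.2528396702096) [[0.024, -0.996, 0.084], [-1.0, -0.024, 0.003], [-0.001, -0.084, -0.996]]
{'time': 0.1, 'joint_pos': array([-7.36483982e+01,  7.51063747e+00,  8.53223838e+01, -2.94279498e-04,
        8.72611110e+01, -4.89470873e+00]), 'qd': array([-0.06832181, -0.06076363, -0.14000189, -0.07208565, -0.05076725,
       -0.05706467]), 'joint_efforts': array([ 1.85353019e-03, -5.70950246e+01, -5.01942694e+01, -1.29106165e-04,
        8.19966051e-03,  2.52808172e-05]), 'tool_pos': array([ 217.29274787, -558.75047992,  230.3571078 ]), 'tcp_rot': array([-1.79906186e+02, -7.73897790e-03,  2.12463185e+01]), 'ft_force': array([ 0.09392014, -0.02674226,  0.03420842]), 'wrist_torque': array([ 0.01601077,  0.03113466, -0.05382071]), 'finger_gap': 85.1652653369945} [-135.80943797    0.47433625  105.81008974]
```

View pics/scene0.png

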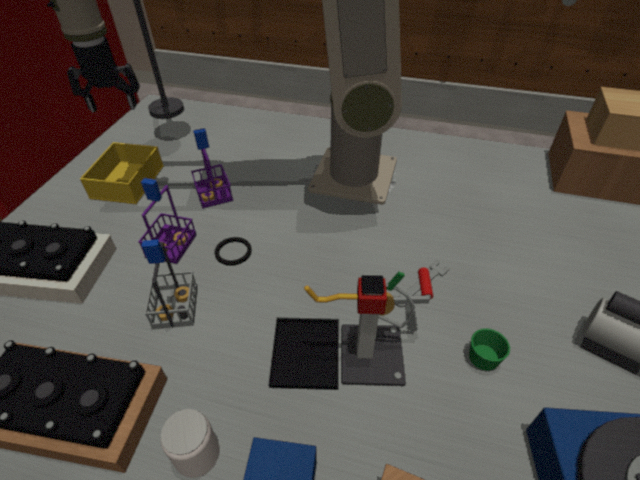

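View pics/top0.png

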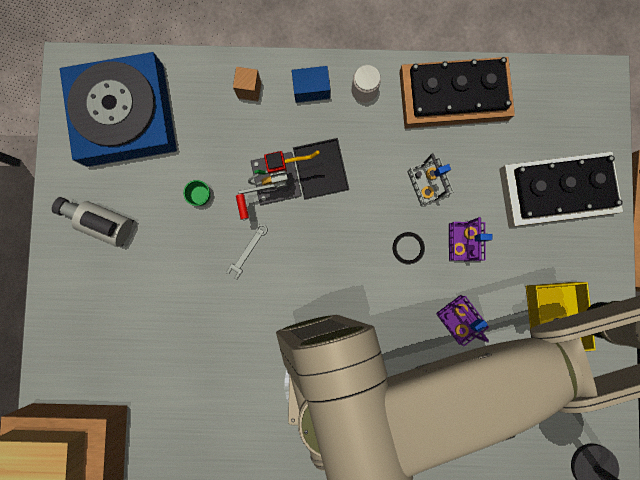

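The scene view shows the steel basket with its blue grip at (153,251), the hook tip at (309,290), the carriage at (373,293) and the red handle at (426,283). The top view has the grip at (443,171), the hook from (287,160) to (320,153), the handle at (242,206), the tray around (320,168), the ring at (408,248), the spanner at (250,252) and the cup at (198,194).

```bash
cat > m1.py <<'E'
from h import *
S,T=cam("scene"),cam("top")
def blob(C,lo,hi,box,all=False):
    h=cv2.cvtColor(C["p"],cv2.COLOR_RGB2HSV); m=cv2.inRange(h,lo,hi); k=np.zeros_like(m); x0,y0,x1,y1=box; k[y0:y1,x0:x1]=m[y0:y1,x0:x1]
    c=max(cv2.findContours(k,cv2.RETR_EXTERNAL,cv2.CHAIN_APPROX_NONE)[0],key=cv2.contourArea)
    mm=cv2.moments(c); return (mm["m10"]/mm["m00"],mm["m01"]/mm["m00"]),c
B=((100,130,50),(125,255,255)); 
a,_=blob(S,*B,(130,230,172,275)); b,cb=blob(T,*B,(425,150,460,190)); print("grip",a,b,two(S,a,T,b),cv2.minAreaRect(cb))
Rd=((0,150,70),(6,255,255))
a,ca=blob(S,*Rd,(412,260,440,305)); b,cb=blob(T,*Rd,(228,188,252,222)); print("handle",a,b,two(S,a,T,b),cv2.minAreaRect(ca),cv2.minAreaRect(cb))
Y=((18,130,80),(30,255,255))
a,ca=blob(S,*Y,(298,275,362,310)); b,cb=blob(T,*Y,(283,140,330,170))
ca=ca[:,0];cb=cb[:,0]; print("hook scene",ca[ca[:,0].argmin()],ca[ca[:,1].argmin()],ca[ca[:,0].argmax()],"top",cb[cb[:,0].argmin()],cb[cb[:,0].argmax()])
h=cv2.cvtColor(T["p"],cv2.COLOR_RGB2HSV); m=cv2.inRange(h,(0,0,0),(179,255,60)); k=np.zeros_like(m);k[135:202,290:352]=m[135:202,290:352]
c=max(cv2.findContours(k,cv2.RETR_EXTERNAL,cv2.CHAIN_APPROX_NONE)[0],key=cv2.contourArea); q=cv2.boxPoints(cv2.minAreaRect(c)); P=np.array([plane(T,*x,14) for x in q]);print("tray",q.tolist(),P.round(0).tolist(),P.mean(0))
print([np.degrees(np.arctan2(*(P[(i+1)%4]-P[i])[1::-1])).round(1) for i in range(4)],[np.linalg.norm(P[(i+1)%4]-P[i]).round() for i in range(4)])
a,_=blob(S,*Rd,(355,275,390,315)); print(a)
big=lambda C,x0,y0,w,hh: cv2.resize(C["p"][y0:y0+hh,x0:x0+w],(400,300),interpolation=cv2.INTER_CUBIC)
v=np.vstack([np.hstack([big(S,130,230,100,75+25),big(S,295,250,150,112)]),np.hstack([big(T,395,145,80,60),big(T,230,140,120,90)])])
cv2.imwrite("pics/c1.png",v[:,:,::-1])
E
python3 m1.py
```

```text
grip (152.5031175059952, 250.70839328537167) (442.0873983739837, 169.47560975609755) (array([ 565.67841188, -267.5378207 ,  175.94697386]), np.float64(0.28992341383731735)) ((441.800048828125, 169.60000610351562), (8.049844741821289, 16.099689483642578), 63.43495178222656)
handle (424.8753687315634, 281.3185840707965) (241.57246376811594, 205.9958592132505) (array([467.50510435, 236.00541752, 133.3942976 ]), np.float64(0.5257336217485756)) ((424.688720703125, 281.83966064453125), (28.56472396850586, 10.25872802734375), 79.3803482055664) ((241.6923065185547, 205.9615478515625), (24.122283935546875, 8.04076099395752), 78.69007110595703)
hook scene [305 287] [306 286] [357 297] top [284 160] [319 152]
tray [[292.46392822265625, 147.3339385986328], [337.34295654296875, 137.57762145996094], [348.57940673828125, 189.2653350830078], [303.70037841796875, 199.0216522216797]] [[654.0, 117.0, 14.0], [685.0, -9.0, 14.0], [538.0, -43.0, 14.0], [507.0, 82.0, 14.0]] [595.71004171  36.84792723  14.        ]
[np.float64(-76.1), np.float64(-166.7), np.float64(103.8), np.float64(13.7)] [np.float64(130.0), np.float64(151.0), np.float64(129.0), np.float64(151.0)]
(371.954347826087, 296.463768115942)
```

View pics/c1.png

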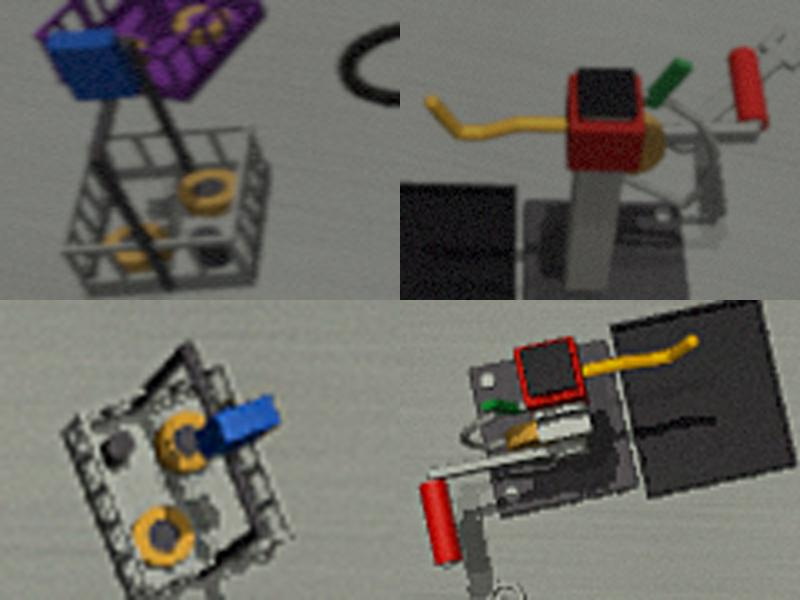

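The crops show the steel basket's bar running from about (432,154) to (450,193) in the top view, so roughly yaw 25°. The tray edges give stand yaw 13.6°. The grip height of 176 mm agrees with the expected 174. Next I'll locate the hook and its column, and check the pivot against them.

```bash
cat > m2.py <<'E'
from m1 import *
print("-----")
a=np.radians(13.6); X=np.array([np.cos(a),np.sin(a),0]); Y=np.array([-np.sin(a),np.cos(a),0])
tip,e=two(S,(307,287.5),T,(317,154)); print("tip",tip,e)
H=tip+24*Y-[0,0,25]; print("hook origin",H)
col=H+83*Y; print("column",col)
# column top black square centre in both views (z 222)
def dark(C,box):
    m=cv2.inRange(cv2.cvtColor(C["p"],cv2.COLOR_RGB2HSV),(0,0,0),(179,255,75)); k=np.zeros_like(m);x0,y0,x1,y1=box;k[y0:y1,x0:x1]=m[y0:y1,x0:x1]
    c=max(cv2.findContours(k,cv2.RETR_EXTERNAL,cv2.CHAIN_APPROX_NONE)[0],key=cv2.contourArea); return cv2.minAreaRect(c)
da,db=dark(S,(360,272,390,292)),dark(T,(264,150,285,172)); print("top cap",da,db,two(S,da[0],T,db[0]),plane(T,*db[0],222))
hd=np.array([467.5,236,133.4]); print("pivot",hd-110*np.cos(.12)*Y, "stand coords of handle rel col",(hd-col)@X,(hd-col)@Y)
tray=np.array([595.7,36.8,14]); print("tray rel col",(tray-col)@X,(tray-col)@Y)
for z in (145,): 
    p,q=plane(T,432,154,z),plane(T,450,193,z); print("bar",p,q,(p+q)/2,np.linalg.norm(p-q),np.degrees(np.arctan2(*(p-q)[1::-1])))
E
python3 m2.py | sed '1,/-----/d'
```

```text
tip [591.87630214  44.8831853  200.31380712] 0.7537875812359618
hook origin [586.23289142  68.21024932 175.31380712]
column [566.71609604 148.88301237 175.31380712]
top cap ((372.0, 283.0), (16.0, 22.0), 90.0) ((274.25, 160.25), (15.100942611694336, 14.904828071594238), 78.69007110595703) (array([569.48077557, 148.02227849, 219.07468038]), np.float64(0.16971393950464633)) [568.84079003 147.65591788 222.        ]
pivot [493.17962326 129.85315974 133.4       ] stand coords of handle rel col -75.94930341792313 108.004196943362
tray rel col 1.8157879262106114 -115.75565327163648
bar [ 611.95701506 -248.79158449  145.        ] [ 512.04755834 -295.24042714  145.        ] [ 562.0022867  -272.01600582  145.        ] 110.17892051990539 24.934158005479375
```

The measurements agree: hook rest is at about (587,68,175) and the column at (568.5,148), with handle −76/108 relative to it. I'll move to hover above the basket.

```bash
cat > plan.py <<'E'
import sys; from h import *
def plan(x,y,z,yaw,n=None):
    s=r.sense(); p0=np.array(s["tool_pos"]); R0=R.from_euler('xyz',s["tcp_rot"],degrees=True); R1=R.from_euler('xyz',[180,0,yaw],degrees=True)
    w=(R0.inv()*R1).as_rotvec(degrees=True); d=np.array([x,y,z])-p0
    n=n or int(np.ceil(max(np.linalg.norm(d)/38,np.linalg.norm(w)/7))); Rk=R0
    print("t",round(s["time"],2),"at",p0.round(1),s["tcp_rot"].round(1),"gap",round(s["finger_gap"],1),"F",s["ft_force"].round(1),"n",n,"twist",(w/n).round(2))
    for k in range(n): print((Rk.inv().apply(d/n)).round(1).tolist()); Rk=Rk*R.from_rotvec(w/n,degrees=True)
if __name__=="__main__": a=[float(v) for v in sys.argv[1:]]; plan(*a[:4],int(a[4]) if len(a)>4 else None)
E
python3 plan.py 565 -268 330 115
```

```text
t 0.35 at [ 217.4 -559.1  231. ] [-180.    -0.    21.2] gap 85.3 F [ 0.3  0.2 -0.5] n 14 twist [-0.  -0.  -6.7]
[30.7, -10.4, -7.1]
[31.7, -6.7, -7.1]
[32.2, -3.0, -7.1]
[32.4, 0.8, -7.1]
[32.1, 4.6, -7.1]
[31.3, 8.3, -7.1]
[30.1, 11.9, -7.1]
[28.5, 15.3, -7.1]
[26.6, 18.5, -7.1]
[24.2, 21.5, -7.1]
[21.6, 24.2, -7.1]
[18.6, 26.5, -7.1]
[15.4, 28.5, -7.1]
[11.9, 30.1, -7.1]
```

Call:
move_arm([
  {"gripper": 1,"translation": [31,-10,-18],"twist": [0,0,-6.7]},
  {"gripper": 1,"translation": [32,-7,-18],"twist": [0,0,-6.7]},
  {"gripper": 1,"translation": [32,-3,-18],"twist": [0,0,-6.7]},
  {"gripper": 1,"translation": [32,1,-18],"twist": [0,0,-6.7]},
  {"gripper": 1,"translation": [32,5,-18],"twist": [0,0,-6.7]},
  {"gripper": 1,"translation": [31,8,-9],"twist": [0,0,-6.7]},
  {"gripper": 1,"translation": [30,12,0],"twist": [0,0,-6.7]},
  {"gripper": 1,"translation": [28,15,0],"twist": [0,0,-6.7]},
])

```text
time: 1.02
tool_pos: [415.9, -388.7, 333.0]
tcp_rot: [-179.9, -0.2, 76.4]
ft_force: [-0.2, -0.6, -1.0]
finger_gap: 85.3
```

Call:
move_arm([
  {"gripper": 1,"translation": [27,18,0],"twist": [0,0,-6.7]},
  {"gripper": 1,"translation": [24,22,0],"twist": [0,0,-6.7]},
  {"gripper": 1,"translation": [22,24,0],"twist": [0,0,-6.7]},
  {"gripper": 1,"translation": [19,26,0],"twist": [0,0,-6.7]},
  {"gripper": 1,"translation": [15,28,0],"twist": [0,0,-6.7]},
  {"gripper": 1,"translation": [12,30,0],"twist": [0,0,-6.7]},
  {"gripper": 1,"translation": [0,0,0],"twist": [0,0,0]},
])

```text
time: 1.6
tool_pos: [568.3, -245.0, 335.1]
tcp_rot: [179.8, -0.0, 119.4]
ft_force: [-0.3, -1.1, -0.1]
finger_gap: 85.5
```

```bash
python3 - <<'E'
from h import *
W=cam("wrist"); save(W,"w1"); np.save("w1.npy",W,allow_pickle=True); print(W["o"],W["M"].round(2).tolist(),W["f"])
print(proj(W,[565.7,-267.5,199]),proj(W,[565.7,-267.5,145]))
E
python3 plan.py 565 -268 330 115
```

```text
[ 534.01609219 -185.11443306  477.8945186 ] [[0.87, 0.47, 0.14], [0.49, -0.84, -0.23], [0.0, 0.27, -0.96]] 387.76204431530994
(np.float64(295.2282419805271), np.float64(253.41870892607426)) (np.float64(297.79185162491854), np.float64(235.2215960011466))
t 1.65 at [ 566.9 -246.8  335.1] [179.9   0.  119. ] gap 85.7 F [-0.3 -0.2  0.1] n 1 twist [0.14 0.01 4.05]
[-17.6, -11.9, 5.1]
```

View pics/w1.png

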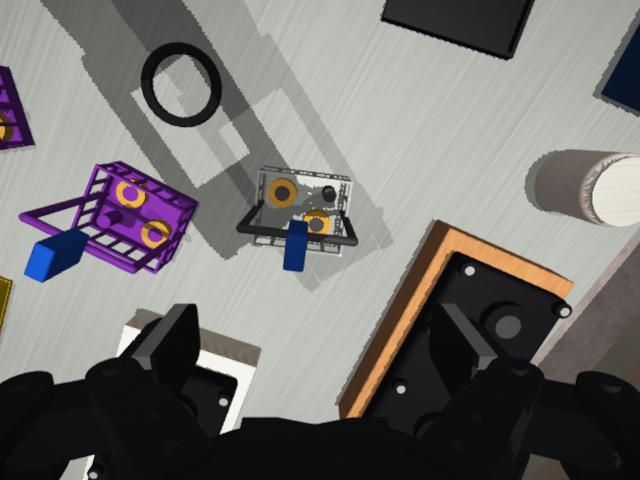

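The wrist view shows the bar from (240,231) to (356,242) and the blue block's top around (295,262), its top's lower edge at (284–305, 270).

```bash
python3 - <<'E'
from h import *
W=np.load("w1.npy",allow_pickle=True).item()
p,q=plane(W,240,231,145),plane(W,356,242,145); print(p,q,(p+q)/2,np.linalg.norm(p-q),np.degrees(np.arctan2(*(q-p)[1::-1])))
m=cv2.inRange(cv2.cvtColor(W["p"],cv2.COLOR_RGB2HSV),(100,130,20),(130,255,255));k=np.zeros_like(m);k[210:285,275:320]=m[210:285,275:320]
c=max(cv2.findContours(k,0,1)[0],key=cv2.contourArea);print(cv2.minAreaRect(c),cv2.approxPolyDP(c,3,True)[:,0].tolist())
for u,v in ((284,270),(305,272)): print(plane(W,u,v,199))
E
python3 plan.py 565 -268 240 120
```

```text
[ 519.33409355 -289.16218111  145.        ] [ 613.96686456 -247.51634681  145.        ] [ 566.65047906 -268.33926396  145.        ] 103.39118368289628 23.753255673037685
((295.5793151855469, 245.28659057617188), (21.31328773498535, 50.135921478271484), 6.340190887451172) [[291, 220], [283, 266], [300, 271], [307, 224]]
[ 564.59572386 -283.30967934  199.        ]
[ 579.33613021 -276.88301828  199.        ]
t 1.65 at [ 566.9 -246.8  335.1] [179.9   0.  119. ] gap 85.7 F [-0.3 -0.2  0.1] n 3 twist [ 0.05  0.01 -0.32]
[-5.9, -4.1, 31.7]
[-5.8, -4.1, 31.7]
[-5.8, -4.1, 31.7]
```

```bash
python3 plan.py 566 -268.3 240 114 4
```

```text
t 1.65 at [ 566.9 -246.8  335.1] [179.9   0.  119. ] gap 85.7 F [-0.3 -0.2  0.1] n 4 twist [0.04 0.   1.26]
[-4.6, -2.9, 23.8]
[-4.6, -2.7, 23.8]
[-4.7, -2.6, 23.8]
[-4.8, -2.5, 23.8]
```

Call:
move_arm([
  {"gripper": 1,"translation": [-5,-3,24],"twist": [0,0,1.3]},
  {"gripper": 1,"translation": [-5,-3,24],"twist": [0,0,1.3]},
  {"gripper": 1,"translation": [-5,-2.5,24],"twist": [0,0,1.3]},
  {"gripper": 1,"translation": [-5,-2.5,24],"twist": [0,0,1.3]},
  {"gripper": 1,"translation": [0,0,0],"twist": [0,0,0]},
])

```text
time: 2.07
tool_pos: [566.7, -272.3, 239.0]
tcp_rot: [179.7, 0.4, 113.3]
ft_force: [-0.8, 0.9, -0.5]
finger_gap: 85.4
```

```bash
python3 plan.py 566 -268.3 165 114 4
```

```text
t 2.07 at [ 566.7 -272.3  239. ] [179.7   0.4 113.3] gap 85.4 F [-0.8  0.9 -0.5] n 4 twist [ 0.07  0.09 -0.17]
[1.1, 0.1, 18.5]
[1.1, 0.2, 18.5]
[1.0, 0.2, 18.5]
[1.0, 0.2, 18.5]
```

Straight down, then close gently.

Call:
move_arm([
  {"gripper": 1,"translation": [1,0,18.5],"twist": [0,0,-0.2]},
  {"gripper": 1,"translation": [1,0,18.5],"twist": [0,0,-0.2]},
  {"gripper": 1,"translation": [1,0,18.5],"twist": [0,0,-0.2]},
  {"gripper": 1,"translation": [1,0,16],"twist": [0,0,0]},
  {"gripper": 1,"translation": [0,0,0],"twist": [0,0,0]},
])

```text
time: 2.48
tool_pos: [563.9, -272.9, 170.6]
tcp_rot: [179.7, 0.5, 113.6]
ft_force: [-0.1, 0.2, -0.2]
finger_gap: 85.3
```

Call:
move_arm([
  {"gripper": 0,"translation": [0,0,0],"twist": [0,0,0]},
  {"gripper": 0,"translation": [0,0,0],"twist": [0,0,0]},
  {"gripper": 0,"translation": [0,0,0],"twist": [0,0,0]},
  {"gripper": 0,"translation": [0,0,0],"twist": [0,0,0]},
  {"gripper": 0,"translation": [0,0,0],"twist": [0,0,0]},
  {"gripper": 0,"translation": [0,0,0],"twist": [0,0,0]},
  {"gripper": 0,"translation": [0,0,0],"twist": [0,0,0]},
  {"gripper": 0,"translation": [0,0,0],"twist": [0,0,0]},
], force=50)

```text
time: 3.15
tool_pos: [566.0, -275.6, 179.6]
tcp_rot: [179.4, 1.0, 113.5]
ft_force: [-1.2, -0.2, -4.3]
finger_gap: 14.8
```

Run:
```python
from h import *
print({k:np.round(v,1) for k,v in r.sense().items() if k in("time","tool_pos","tcp_rot","ft_force","finger_gap")})
S,W=cam("scene"),cam("wrist"); save(W,"w2")
v=np.hstack([cv2.resize(S["p"][200:350,90:250],(400,375)),cv2.resize(W["p"],(400,375))]); cv2.imwrite("pics/g1.png",v[:,:,::-1])
print(r.sense()["tool_pos"])
```

```text
{'time': np.float64(3.2), 'tool_pos': array([ 566. , -275.6,  179.6]), 'tcp_rot': array([179.4,   1. , 113.5]), 'ft_force': array([-1.2, -0.2, -4.3]), 'finger_gap': np.float64(14.8)}
[ 565.98060154 -275.6129402   179.41226754]
```

View pics/g1.png

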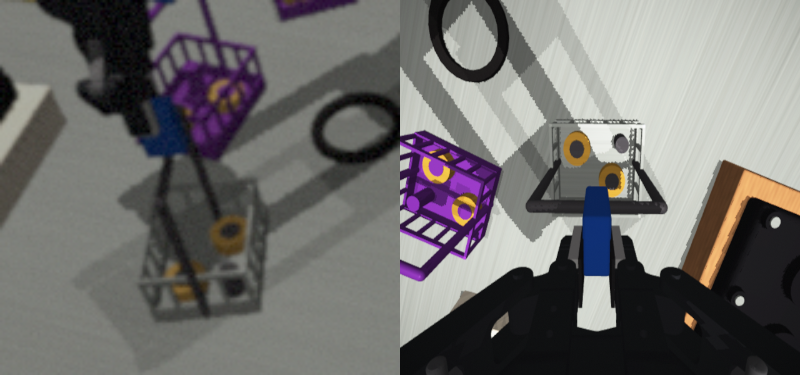

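The fingers hold the blue block's upper part, and the TCP has drifted up about 9 mm. I'll lift a little and see how the arm drifts and how the load reads.

Call:
move_arm([
  {"gripper": 0,"translation": [0,0,0],"twist": [0,0,0]},
  {"gripper": 0,"translation": [0,0,0],"twist": [0,0,0]},
  {"gripper": 0,"translation": [0,0,0],"twist": [0,0,0]},
  {"gripper": 0,"translation": [0,0,0],"twist": [0,0,0]},
])

```text
time: 3.58
tool_pos: [566.2, -275.7, 179.4]
tcp_rot: [179.4, 1.0, 113.5]
ft_force: [0.6, -0.7, -1.5]
finger_gap: 15.0
```

Call:
move_arm([
  {"gripper": 1,"translation": [0,0,0],"twist": [0,0,0]},
  {"gripper": 1,"translation": [0,0,0],"twist": [0,0,0]},
  {"gripper": 1,"translation": [0,0,0],"twist": [0,0,0]},
  {"gripper": 1,"translation": [0,0,0],"twist": [0,0,0]},
  {"gripper": 1,"translation": [0,0,0],"twist": [0.3,0.5,0]},
  {"gripper": 1,"translation": [3,1.5,6],"twist": [0.3,0.5,0]},
  {"gripper": 1,"translation": [3,1.5,6],"twist": [0,0,0]},
  {"gripper": 1,"translation": [0,0,6],"twist": [0,0,0]},
])

```text
time: 4.25
tool_pos: [568.1, -269.3, 163.4]
tcp_rot: [179.9, 0.1, 113.4]
ft_force: [-0.1, 0.7, -0.6]
finger_gap: 85.2
```

Call:
move_arm([
  {"gripper": 1,"translation": [0,0,0],"twist": [0,0,0]},
  {"gripper": 1,"translation": [0,0,0],"twist": [0,0,0]},
])

```text
time: 4.42
tool_pos: [567.1, -268.3, 160.3]
tcp_rot: [180.0, -0.1, 113.5]
ft_force: [0.0, 0.3, 0.3]
finger_gap: 85.6
```

```bash
python3 plan.py 566 -268.3 163 114 3
```

```text
t 4.42 at [ 567.1 -268.3  160.3] [ 1.800e+02 -1.000e-01  1.135e+02] gap 85.6 F [0.  0.3 0.3] n 3 twist [ 0.   -0.03 -0.18]
[0.1, -0.4, -0.9]
[0.1, -0.4, -0.9]
[0.1, -0.4, -0.9]
```

Call:
move_arm([
  {"gripper": 0,"translation": [0,0,-1],"twist": [0,0,0]},
  {"gripper": 0,"translation": [0,0,0],"twist": [0,0,0]},
  {"gripper": 0,"translation": [0,0,0],"twist": [0,0,0]},
  {"gripper": 0,"translation": [0,0,0],"twist": [0,0,0]},
], force=50)

```text
time: 4.75
tool_pos: [566.8, -268.2, 160.9]
tcp_rot: [-180.0, -0.1, 113.5]
ft_force: [0.4, 1.2, -0.2]
finger_gap: 38.9
```

Call:
move_arm([
  {"gripper": 0,"translation": [0,0,0],"twist": [0,0,0]},
  {"gripper": 0,"translation": [0,0,0],"twist": [0,0,0]},
  {"gripper": 0,"translation": [0,0,0],"twist": [0,0,0]},
  {"gripper": 0,"translation": [0,0,0],"twist": [0,0,0]},
])

```text
time: 5.08
tool_pos: [566.6, -268.4, 161.2]
tcp_rot: [-180.0, -0.1, 113.5]
ft_force: [-0.8, 0.2, 0.2]
finger_gap: 15.6
```

Call:
move_arm([
  {"gripper": 0,"translation": [0,0,-15],"twist": [0,0,0]},
  {"gripper": 0,"translation": [0,0,-20],"twist": [0,0,0]},
  {"gripper": 0,"translation": [0,0,-20],"twist": [0,0,0]},
  {"gripper": 0,"translation": [0,0,-15],"twist": [0,0,0]},
  {"gripper": 0,"translation": [0,0,-3],"twist": [0,0,0]},
  {"gripper": 0,"translation": [0,0,0],"twist": [0,0,0]},
  {"gripper": 0,"translation": [0,0,0],"twist": [0,0,0]},
])

```text
time: 5.67
tool_pos: [563.5, -266.6, 229.5]
tcp_rot: [-179.5, -0.7, 113.5]
ft_force: [0.1, 0.3, -4.8]
finger_gap: 15.5
```

```bash
python3 plan.py 609 -20 238 103.6 12
```

```text
t 5.67 at [ 563.5 -266.6  229.5] [-179.5   -0.7  113.5] gap 15.5 F [ 0.1  0.3 -4.8] n 12 twist [-0.04 -0.05  0.82]
[17.4, 11.7, -0.6]
[17.5, 11.4, -0.6]
[17.7, 11.2, -0.6]
[17.8, 10.9, -0.6]
[18.0, 10.6, -0.6]
[18.1, 10.4, -0.6]
[18.3, 10.1, -0.6]
[18.4, 9.9, -0.7]
[18.6, 9.6, -0.7]
[18.7, 9.3, -0.7]
[18.8, 9.1, -0.7]
[19.0, 8.8, -0.7]
```

Load −4.8 N: the basket is lifted. Carry it to the front of the hook.

Call:
move_arm([
  {"gripper": 0,"translation": [12,8,-1],"twist": [0,0,0.8]},
  {"gripper": 0,"translation": [17.5,11.5,-1],"twist": [0,0,0.8]},
  {"gripper": 0,"translation": [18,11,-1],"twist": [0,0,0.8]},
  {"gripper": 0,"translation": [18,11,-1],"twist": [0,0,0.8]},
  {"gripper": 0,"translation": [18,10.5,-1],"twist": [0,0,0.8]},
  {"gripper": 0,"translation": [18,10.5,-1],"twist": [0,0,0.8]},
  {"gripper": 0,"translation": [18,10,0],"twist": [0,0,0.8]},
  {"gripper": 0,"translation": [18,10,0],"twist": [0,0,0.8]},
])

```text
time: 6.33
tool_pos: [587.5, -105.9, 221.4]
tcp_rot: [-178.6, -1.2, 106.3]
ft_force: [0.8, 0.1, -4.1]
finger_gap: 15.5
```

Call:
move_arm([
  {"gripper": 0,"translation": [18,9.5,0],"twist": [0,0,0.8]},
  {"gripper": 0,"translation": [18,9,0],"twist": [0,0,0.8]},
  {"gripper": 0,"translation": [14,7,0],"twist": [0,0,0.8]},
  {"gripper": 0,"translation": [10,5,0],"twist": [0,0,0.8]},
  {"gripper": 0,"translation": [5,2,0],"twist": [0,0,0]},
  {"gripper": 0,"translation": [0,0,0],"twist": [0,0,0]},
  {"gripper": 0,"translation": [0,0,0],"twist": [0,0,0]},
])

```text
time: 6.92
tool_pos: [597.4, -25.3, 209.2]
tcp_rot: [-177.6, -1.6, 103.2]
ft_force: [-0.7, -0.7, -5.1]
finger_gap: 15.6
```

```bash
python3 plan.py 609 -20 238 103.6 3
python3 - <<'E'
from h import *
S,T,W=cam("scene"),cam("top"),cam("wrist")
np.save("v2.npy",dict(S=S,T=T,W=W),allow_pickle=True)
save(W,"w3");save(S,"s3")
v=np.hstack([cv2.resize(S["p"][180:400,220:460],(400,367)),cv2.resize(T["p"][110:220,230:380],(400,293))[:367] if 0 else cv2.copyMakeBorder(cv2.resize(T["p"][110:220,230:380],(400,293)),0,74,0,0,0)])
v=np.vstack([v[:,:],]); cv2.imwrite("pics/a1.png",v[:,:,::-1])
E
```

```text
t 6.92 at [597.4 -25.3 209.2] [-177.6   -1.6  103.2] gap 15.6 F [-0.7 -0.7 -5.1] n 3 twist [-0.79 -0.52 -0.11]
[1.1, 3.8, -9.7]
[1.0, 3.9, -9.7]
[0.9, 4.0, -9.7]
```

View pics/a1.png

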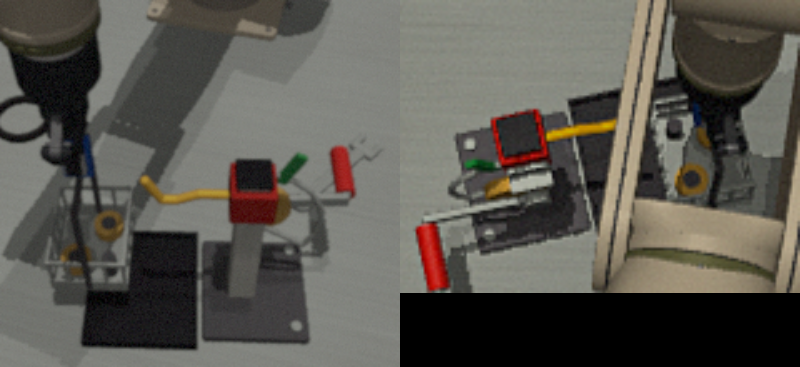

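View pics/w3.png

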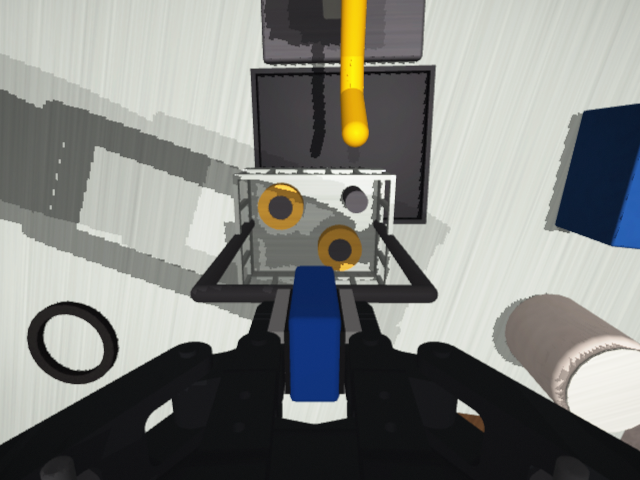

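The wrist view shows the bar ends at (193,293) and (436,293) and the hook tip at (355,133). The bar is parallel to the tray edge but needs moving sideways. The arm has drooped to 209, so it has to go up first.

```bash
python3 - <<'E'
from h import *
V=np.load("v2.npy",allow_pickle=True).item(); W=V["W"]
a=np.radians(13.6); X=np.array([np.cos(a),np.sin(a),0]); Y=np.array([-np.sin(a),np.cos(a),0])
t=plane(W,355,133,200); p,q=plane(W,193,293,193),plane(W,436,293,193); b=(p+q)/2
print("tip",t,"bar",b,np.linalg.norm(p-q),np.degrees(np.arctan2(*(q-p)[1::-1])),"hook line dir",np.degrees(np.arctan2(*(plane(W,352,20,185)-t)[1::-1])))
print("bar rel hook origin (x,y)",(b-t)@X,(b-t)@Y-24, "H",t+24*Y)
Ht=t+24*Y; Bt=b
m=cv2.inRange(cv2.cvtColor(W["p"],cv2.COLOR_RGB2HSV),(18,130,80),(32,255,255));m[150:]=0;m[:, :330]=0
print("tip triang S", two(V["S"],(220+147*.6,180+181*.6),W,(355,128)))
E
python3 plan.py 609 -20 240 103.6 5
```

```text
tip [596.47229342  45.11455557 200.        ] bar [596.13203807 -24.90140253 193.        ] 107.75223176274972 14.216852469245671 hook line dir 105.09898125862036
bar rel hook origin (x,y) -16.79441526959966 -91.97277232664344 H [590.8288827   68.44161958 200.        ]
tip triang S (array([595.68829979,  47.23376375, 202.69612807]), np.float64(1.0446114357545166))
t 7.07 at [597.7 -26.1 209.9] [-177.7   -1.5  103.2] gap 15.0 F [-0.3  0.4 -4. ] n 5 twist [-0.46 -0.31 -0.08]
[0.8, 2.2, -6.1]
[0.8, 2.3, -6.1]
[0.8, 2.3, -6.1]
[0.7, 2.4, -6.1]
[0.7, 2.4, -6.0]
```

Call:
move_arm([
  {"gripper": 0,"translation": [0,1,-10],"twist": [-0.5,-0.3,-0.1]},
  {"gripper": 0,"translation": [1,3,-10],"twist": [-0.5,-0.3,-0.1]},
  {"gripper": 0,"translation": [1,3,-9],"twist": [-0.5,-0.3,0]},
  {"gripper": 0,"translation": [1,3,-4],"twist": [-0.5,-0.3,0]},
  {"gripper": 0,"translation": [0,2,-2],"twist": [-0.3,-0.3,0]},
  {"gripper": 0,"translation": [0,0,0],"twist": [0,0,0]},
  {"gripper": 0,"translation": [0,0,0],"twist": [0,0,0]},
])

```text
time: 7.65
tool_pos: [612.2, -23.4, 251.8]
tcp_rot: [179.5, 0.3, 103.2]
ft_force: [0.3, -0.2, -4.6]
finger_gap: 15.2
```

```bash
python3 plan.py 588.6 69 240 103.6 6
```

```text
t 7.65 at [612.2 -23.4 251.8] [179.5   0.3 103.2] gap 15.2 F [ 0.3 -0.2 -4.6] n 6 twist [ 0.09  0.04 -0.06]
[15.9, -0.3, 1.9]
[15.9, -0.3, 1.9]
[15.9, -0.3, 1.9]
[15.9, -0.3, 1.9]
[15.9, -0.3, 1.9]
[15.9, -0.2, 2.0]
```

Call:
move_arm([
  {"gripper": 0,"translation": [10,0,3],"twist": [0.1,0,0]},
  {"gripper": 0,"translation": [14,0,2],"twist": [0,0,-0.1]},
  {"gripper": 0,"translation": [14,0,1],"twist": [0,0,-0.1]},
  {"gripper": 0,"translation": [6,0,0],"twist": [0,0,0]},
  {"gripper": 0,"translation": [0,0,0],"twist": [0,0,0]},
  {"gripper": 0,"translation": [0,0,0],"twist": [0,0,0]},
])

```text
time: 8.15
tool_pos: [599.4, 25.8, 242.6]
tcp_rot: [179.8, 0.1, 103.5]
ft_force: [0.1, 0.5, -3.4]
finger_gap: 15.4
```

```bash
python3 plan.py 588.6 69 240 103.6 4
```

```text
t 8.15 at [599.4  25.8 242.6] [1.798e+02 1.000e-01 1.035e+02] gap 15.4 F [ 0.1  0.5 -3.4] n 4 twist [ 0.05  0.04 -0.02]
[11.1, -0.1, 0.6]
[11.1, -0.1, 0.6]
[11.1, -0.1, 0.6]
[11.1, -0.1, 0.6]
```

Call:
move_arm([
  {"gripper": 0,"translation": [11,0,0],"twist": [0,0,0]},
  {"gripper": 0,"translation": [12,0,0],"twist": [0,0,0]},
  {"gripper": 0,"translation": [11,0,-1],"twist": [0,0,0]},
  {"gripper": 0,"translation": [6,0,0],"twist": [0,0,0]},
  {"gripper": 0,"translation": [0,0,0],"twist": [0,0,0]},
  {"gripper": 0,"translation": [0,0,0],"twist": [0,0,0]},
])

```text
time: 8.65
tool_pos: [588.8, 69.3, 243.5]
tcp_rot: [179.8, 0.1, 103.6]
ft_force: [-0.9, 0.7, -3.9]
finger_gap: 15.2
```

```bash
python3 plan.py 588.6 69 194 103.6 4
python3 - <<'E'
from h import *
S,W=cam("scene"),cam("wrist")
v=np.hstack([cv2.resize(S["p"][180:380,260:460],(400,400)),cv2.resize(W["p"][:400,120:520],(400,400))]); cv2.imwrite("pics/a2.png",v[:,:,::-1])
E
```

```text
t 8.65 at [588.8  69.3 243.5] [1.798e+02 1.000e-01 1.036e+02] gap 15.2 F [-0.9  0.7 -3.9] n 4 twist [ 0.05  0.04 -0.01]
[-0.0, -0.1, 12.4]
[-0.1, -0.1, 12.4]
[-0.1, -0.1, 12.4]
[-0.1, -0.1, 12.4]
```

View pics/a2.png

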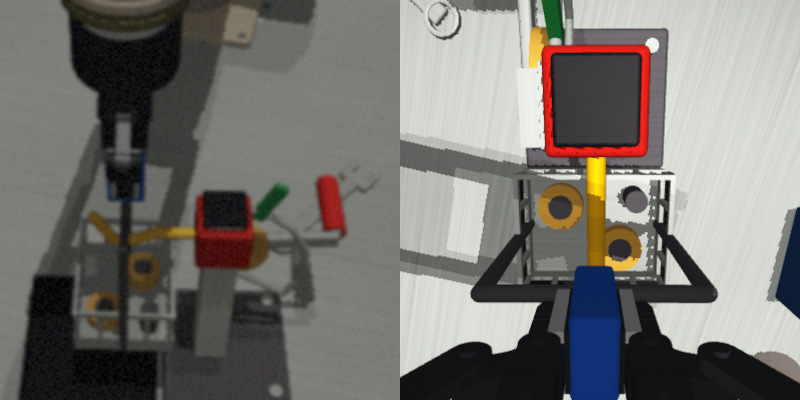

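The bar is centred over the hook: hook at crop x=596, bar middle at 594. Now lower it.

Call:
move_arm([
  {"gripper": 0,"translation": [0,0,8],"twist": [0,0,0]},
  {"gripper": 0,"translation": [0,0,10],"twist": [0,0,0]},
  {"gripper": 0,"translation": [0,0,10],"twist": [0,0,0]},
  {"gripper": 0,"translation": [0,0,6],"twist": [0,0,0]},
  {"gripper": 0,"translation": [0,0,3],"twist": [0,0,0]},
  {"gripper": 0,"translation": [0,0,0],"twist": [0,0,0]},
  {"gripper": 0,"translation": [0,0,0],"twist": [0,0,0]},
])

```text
time: 9.33
tool_pos: [590.2, 69.5, 203.4]
tcp_rot: [179.6, -0.1, 103.5]
ft_force: [-0.6, 2.8, -0.4]
finger_gap: 15.2
```

Call:
move_arm([
  {"gripper": 0,"translation": [0,0,2],"twist": [0,0,0]},
  {"gripper": 0,"translation": [0,0,0],"twist": [0,0,0]},
  {"gripper": 0,"translation": [0,0,0],"twist": [0,0,0]},
])

```text
time: 9.58
tool_pos: [590.4, 70.6, 201.5]
tcp_rot: [179.5, -0.2, 103.5]
ft_force: [-0.7, 3.6, -1.6]
finger_gap: 15.6
```

Run:
```python
from h import *
S,W=cam("scene"),cam("wrist"); save(S,"s4"); s=r.sense(); print(s["tool_pos"],s["ft_force"])
v=np.hstack([cv2.resize(S["p"][220:370,260:410],(400,400),interpolation=cv2.INTER_CUBIC),cv2.resize(W["p"][:400,120:520],(400,400))]); cv2.imwrite("pics/a3.png",v[:,:,::-1])
```

```text
[590.33894337  70.5255999  201.46106985] [-0.16171684  3.7367888  -2.09669651]
```

View pics/a3.png

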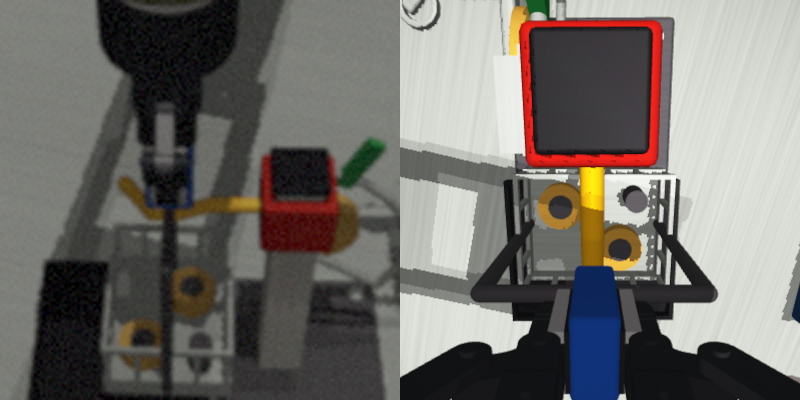

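Run:
```python
from h import *
S=cam("scene")
a=np.radians(13.6); Y=np.array([-np.sin(a),np.cos(a),0]);X=np.array([np.cos(a),np.sin(a),0])
c=lambda P:tuple(np.round((np.array(proj(S,P))-[260,220])/.375,0))
H=np.array([588.6,69,176]); print("H",c(H),"tip",c(H-24*Y+[0,0,25]),"+40",c(H+40*Y+[0,0,5]))
B=np.array([590.3,70.5,185.5]); print("bar",c(B),"ends",c(B+50*X),c(B-50*X),"base corners",c(B+50*X-[0,0,145]-43*Y),c(B+50*X-[0,0,145]+43*Y),"rel H",(B-H)@X,(B-H)@Y)
```

```text
H (np.float64(165.0), np.float64(208.0)) tip (np.float64(126.0), np.float64(182.0)) +40 (np.float64(228.0), np.float64(205.0))
bar (np.float64(166.0), np.float64(201.0)) ends (np.float64(164.0), np.float64(268.0)) (np.float64(169.0), np.float64(141.0)) base corners (np.float64(102.0), np.float64(388.0)) (np.float64(227.0), np.float64(392.0)) rel H 2.0050468706373477 1.0581999085934324
```

The basket's base corners match the prediction, so the bar is held as assumed. The +y force suggests the tip side is touching. I'll shift a few mm towards the column and keep lowering.

Call:
move_arm([
  {"gripper": 0,"translation": [3,-1,0],"twist": [0,0,0]},
  {"gripper": 0,"translation": [2,-1,0],"twist": [0,0,0]},
  {"gripper": 0,"translation": [0,0,1],"twist": [0,0,0]},
  {"gripper": 0,"translation": [0,0,0],"twist": [0,0,0]},
])

```text
time: 10.07
tool_pos: [586.6, 73.2, 199.6]
tcp_rot: [179.7, 0.0, 103.4]
ft_force: [0.5, 0.2, -2.0]
finger_gap: 15.5
```

Call:
move_arm([
  {"gripper": 0,"translation": [0,0,2],"twist": [0,0,0]},
  {"gripper": 0,"translation": [0,0,2],"twist": [0,0,0]},
  {"gripper": 0,"translation": [0,0,0],"twist": [0,0,0]},
  {"gripper": 0,"translation": [0,0,0],"twist": [0,0,0]},
])

```text
time: 10.4
tool_pos: [587.2, 72.6, 199.0]
tcp_rot: [179.5, 0.1, 103.4]
ft_force: [-0.0, 0.8, -3.7]
finger_gap: 15.6
```

Call:
move_arm([
  {"gripper": 0,"translation": [0,0,4],"twist": [0,0,0]},
  {"gripper": 0,"translation": [0,0,3],"twist": [0,0,0]},
  {"gripper": 0,"translation": [0,0,0],"twist": [0,0,0]},
  {"gripper": 0,"translation": [0,0,0],"twist": [0,0,0]},
])

```text
time: 10.73
tool_pos: [587.8, 72.4, 195.9]
tcp_rot: [179.4, 0.1, 103.4]
ft_force: [-0.1, 1.2, -2.2]
finger_gap: 15.4
```

Call:
move_arm([
  {"gripper": 0,"translation": [0,0,4],"twist": [0,0,0]},
  {"gripper": 0,"translation": [0,0,3],"twist": [0,0,0]},
  {"gripper": 0,"translation": [0,0,0],"twist": [0,0,0]},
  {"gripper": 0,"translation": [0,0,0],"twist": [0,0,0]},
])

```text
time: 11.07
tool_pos: [588.4, 72.4, 193.3]
tcp_rot: [179.2, 0.2, 103.4]
ft_force: [0.6, 0.5, -1.5]
finger_gap: 15.3
```

Call:
move_arm([
  {"gripper": 0,"translation": [0,0,4],"twist": [0.3,0,0]},
  {"gripper": 0,"translation": [0,0,3],"twist": [0.3,0,0]},
  {"gripper": 0,"translation": [0,0,0],"twist": [0,0,0]},
  {"gripper": 0,"translation": [0,0,0],"twist": [0,0,0]},
])

```text
time: 11.4
tool_pos: [589.4, 72.5, 191.4]
tcp_rot: [179.6, 0.2, 103.4]
ft_force: [-0.6, 0.9, -0.3]
finger_gap: 15.2
```

Now at bar height about 175 with the weight off the gripper. Release.

Call:
move_arm([
  {"gripper": 0,"translation": [0,0,2],"twist": [0,0,0]},
  {"gripper": 0,"translation": [0,0,0],"twist": [0,0,0]},
  {"gripper": 0.3,"translation": [0,0,0],"twist": [0,0,0]},
  {"gripper": 0.5,"translation": [0,0,0],"twist": [0,0,0]},
  {"gripper": 0.6,"translation": [0,0,0],"twist": [0,0,0]},
  {"gripper": 0.6,"translation": [0,0,0],"twist": [0,0,0]},
  {"gripper": 0.6,"translation": [0,0,0],"twist": [0,0,0]},
  {"gripper": 0.6,"translation": [0,0,0],"twist": [0,0,0]},
])

```text
time: 12.07
tool_pos: [590.1, 72.0, 188.7]
tcp_rot: [179.6, 0.3, 103.4]
ft_force: [0.4, -0.1, -0.4]
finger_gap: 51.3
```

```bash
python3 - <<'E'
from h import *
S,W=cam("scene"),cam("wrist"); s=r.sense(); print(s["tool_pos"],s["ft_force"],s["finger_gap"])
v=np.hstack([cv2.resize(S["p"][220:370,260:410],(400,400),interpolation=cv2.INTER_CUBIC),cv2.resize(W["p"][:400,120:520],(400,400))]); cv2.imwrite("pics/a4.png",v[:,:,::-1])
E
python3 plan.py 589 72 300 103.6 4
```

```text
[590.11864294  71.93571958 188.79769133] [ 0.29189075 -0.26641333 -0.64578061] 51.18338465834849
t 12.17 at [590.1  71.9 188.8] [179.6   0.3 103.4] gap 51.2 F [ 0.3 -0.3 -0.6] n 4 twist [ 0.11  0.07 -0.06]
[-0.1, -0.1, -27.8]
[-0.0, -0.1, -27.8]
[0.0, -0.2, -27.8]
[0.0, -0.2, -27.8]
```

View pics/a4.png

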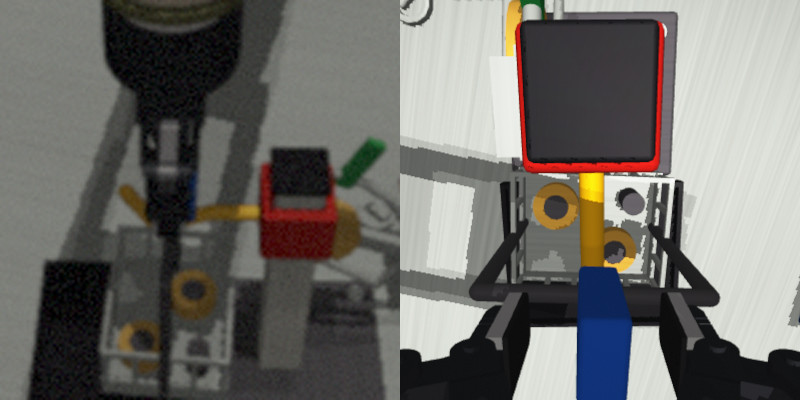

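The basket hangs from the hook with the fingers clear on both sides of the block. Retreat straight up.

Call:
move_arm([
  {"gripper": 0.6,"translation": [0,0,-10],"twist": [0,0,0]},
  {"gripper": 0.6,"translation": [0,0,-20],"twist": [0,0,0]},
  {"gripper": 0.6,"translation": [0,0,-30],"twist": [0,0,0]},
  {"gripper": 0.6,"translation": [0,0,-30],"twist": [0,0,0]},
  {"gripper": 0.6,"translation": [0,0,-30],"twist": [0,0,0]},
  {"gripper": 0.6,"translation": [0,0,-20],"twist": [0,0,0]},
  {"gripper": 0.6,"translation": [0,0,0],"twist": [0,0,0]},
])

```text
time: 12.75
tool_pos: [586.7, 72.3, 336.0]
tcp_rot: [179.9, 0.2, 103.4]
ft_force: [0.2, 1.0, 0.4]
finger_gap: 51.2
```

```bash
python3 plan.py 455 232 320 193.6 14
```

```text
t 12.75 at [586.7  72.3 336. ] [179.9   0.2 103.4] gap 51.2 F [0.2 1.  0.4] n 14 twist [-0.    0.02 -6.45]
[13.3, -6.5, 1.1]
[13.9, -5.0, 1.1]
[14.4, -3.4, 1.1]
[14.7, -1.8, 1.1]
[14.8, -0.1, 1.1]
[14.7, 1.6, 1.1]
[14.4, 3.2, 1.1]
[14.0, 4.8, 1.1]
[13.4, 6.3, 1.1]
[12.6, 7.8, 1.1]
[11.6, 9.2, 1.1]
[10.5, 10.4, 1.1]
[9.3, 11.5, 1.1]
[7.9, 12.5, 1.1]
```

Call:
move_arm([
  {"gripper": 0.6,"translation": [13,-6,-1],"twist": [0,0,-6.5]},
  {"gripper": 0.6,"translation": [14,-5,-1],"twist": [0,0,-6.5]},
  {"gripper": 0.6,"translation": [14,-3,-1],"twist": [0,0,-6.5]},
  {"gripper": 0.6,"translation": [15,-2,-1],"twist": [0,0,-6.5]},
  {"gripper": 0.6,"translation": [15,0,-1],"twist": [0,0,-6.5]},
  {"gripper": 0.6,"translation": [15,2,-1],"twist": [0,0,-6.5]},
  {"gripper": 0.6,"translation": [14,3,-1],"twist": [0,0,-6.5]},
  {"gripper": 0.6,"translation": [14,5,-1],"twist": [0,0,-6.5]},
])

```text
time: 13.42
tool_pos: [509.8, 163.6, 346.7]
tcp_rot: [180.0, 0.6, 157.3]
ft_force: [0.1, -0.1, 0.4]
finger_gap: 51.5
```

Call:
move_arm([
  {"gripper": 0.6,"translation": [13,6,-1],"twist": [0,0,-6.5]},
  {"gripper": 0.6,"translation": [13,8,-1],"twist": [0,0,-6.5]},
  {"gripper": 0.6,"translation": [12,9,-1],"twist": [0,0,-6.5]},
  {"gripper": 0.6,"translation": [10,10,-1],"twist": [0,0,-6.5]},
  {"gripper": 0.6,"translation": [9,11,-1],"twist": [0,0,-6.5]},
  {"gripper": 0.6,"translation": [8,12,-1],"twist": [0,0,-6]},
  {"gripper": 0.6,"translation": [0,0,0],"twist": [0,0,0]},
  {"gripper": 0.6,"translation": [0,0,0],"twist": [0,0,0]},
])

```text
time: 14.08
tool_pos: [443.5, 231.5, 351.5]
tcp_rot: [-179.7, 0.4, -161.8]
ft_force: [-0.9, 0.4, 0.1]
finger_gap: 51.2
```

```bash
python3 - <<'E'
from h import *
S,T,W=cam("scene"),cam("top"),cam("wrist"); save(W,"w5"); np.save("v5.npy",dict(S=S,T=T,W=W),allow_pickle=True)
def red(C,box,n):
    m=cv2.inRange(cv2.cvtColor(C["p"],cv2.COLOR_RGB2HSV),(0,150,60),(6,255,255)); k=np.zeros_like(m);x0,y0,x1,y1=box;k[y0:y1,x0:x1]=m[y0:y1,x0:x1]
    for c in sorted(cv2.findContours(k,0,1)[0],key=cv2.contourArea)[::-1][:n]: print(cv2.contourArea(c),cv2.minAreaRect(c))
red(W,(0,0,640,480),3); red(S,(405,240,450,310),1)
print(proj(W,[467.5,236,133.4]))
m=cv2.inRange(cv2.cvtColor(S["p"],cv2.COLOR_RGB2HSV),(100,130,50),(125,255,255)); m[:,:290]=0;m[:,345:]=0;m[320:]=0
c=max(cv2.findContours(m,0,1)[0],key=cv2.contourArea);mm=cv2.moments(c);g=(mm["m10"]/mm["m00"],mm["m01"]/mm["m00"])
print("grip in S",g,"expected",proj(S,[588.6,69,204]),plane(S,*g,204))
E
python3 plan.py 467.5 236 250 193.6 4
```

```text
1033.0 ((306.1393737792969, 218.90928649902344), (19.290510177612305, 59.13539123535156), 3.814074993133545)
1032.0 ((182.03121948242188, 312.4310302734375), (37.04307556152344, 67.30494689941406), 84.61068725585938)
205.5 ((416.6351318359375, 296.8108215332031), (26.13943862915039, 10.52153491973877), 80.53767395019531)
(np.float64(311.83610336026595), np.float64(231.05421165479493))
grip in S (324.39096357768557, 288.72106961733516) expected (np.float64(321.746416358501), np.float64(287.63578412074014)) [589.64716765  73.80404953 204.        ]
t 14.23 at [444.  230.9 351.4] [-179.7    0.4 -161.9] gap 51.3 F [ 0.6 -0.3 -0.4] n 4 twist [-0.08  0.09  1.13]
[-5.8, -0.5, 25.4]
[-5.9, -0.4, 25.4]
[-5.9, -0.3, 25.4]
[-6.0, -0.2, 25.4]
```

```bash
python3 - <<'E'
from h import *
V=np.load("v5.npy",allow_pickle=True).item()
P,e=two(V["S"],(416.6,296.8),V["W"],(306.1,218.9)); a=np.radians(13.6);Y=np.array([-np.sin(a),np.cos(a),0]);X=np.array([np.cos(a),np.sin(a),0])
pv=np.array([493.2,129.9,120]); d=P-pv; print(P,e,"rel",d@X,d@Y,d[2],"ang",np.arctan2(d[2],d@Y),"R",np.hypot(d[2],d@Y))
for z in (P[2],): print(plane(V["W"],306.1,218.9,z))
E
python3 plan.py 467 240 200 193.6 6
```

```text
[468.64208926 228.55501892  85.01681206] 1.563398035492267 rel -0.6713818763744759 101.6634299251226 -34.98318794406785 ang -0.33141610711884195 R 107.51407546396094
[468.65397625 229.33753533  85.01681206]
t 14.23 at [444.  230.9 351.4] [-179.7    0.4 -161.9] gap 51.3 F [ 0.6 -0.3 -0.4] n 6 twist [-0.05  0.06  0.75]
[-3.9, 0.4, 25.3]
[-4.0, 0.4, 25.3]
[-4.0, 0.4, 25.3]
[-4.0, 0.5, 25.3]
[-4.0, 0.5, 25.2]
[-4.1, 0.5, 25.2]
```

The lever has dropped to about −0.33 under the load, which fits the 110 mm radius. The handle centre is at about (469,231,84). I'll grip it 12 mm outward for clearance, from above, in two stages.

```bash
python3 plan.py 457 228 150 193.6 8
python3 - <<'E'
from h import *
V=np.load("v5.npy",allow_pickle=True).item()
print("spanner ends",plane(V["T"],264,228,5),plane(V["T"],235,276,5))
E
```

```text
t 14.23 at [444.  230.9 351.4] [-179.7    0.4 -161.9] gap 51.3 F [ 0.6 -0.3 -0.4] n 8 twist [-0.04  0.05  0.56]
[-1.3, -0.7, 25.2]
[-1.3, -0.7, 25.2]
[-1.3, -0.7, 25.2]
[-1.4, -0.7, 25.2]
[-1.4, -0.7, 25.2]
[-1.4, -0.7, 25.2]
[-1.4, -0.7, 25.2]
[-1.5, -0.7, 25.2]
spanner ends [423.74841233 191.24614689   5.        ] [287.72939325 267.47760083   5.        ]
```

Call:
move_arm([
  {"gripper": 0.8,"translation": [-1,-0.5,20],"twist": [0,0,0.6]},
  {"gripper": 0.8,"translation": [-1,-0.5,25],"twist": [0,0,0.6]},
  {"gripper": 0.8,"translation": [-1,-0.5,28],"twist": [0,0,0.6]},
  {"gripper": 0.8,"translation": [-1,-0.5,28],"twist": [0,0,0.6]},
  {"gripper": 0.8,"translation": [-1,-0.5,28],"twist": [0,0,0.6]},
  {"gripper": 0.8,"translation": [-1,-0.5,28],"twist": [0,0,0.6]},
  {"gripper": 0.8,"translation": [-1,-0.5,22],"twist": [0,0,0.6]},
  {"gripper": 0.8,"translation": [0,0,8],"twist": [0,0,0]},
])

```text
time: 14.9
tool_pos: [460.4, 224.4, 160.8]
tcp_rot: [-179.7, 0.9, -167.6]
ft_force: [-0.9, -0.5, -0.4]
finger_gap: 68.2
```

Call:
move_arm([
  {"gripper": 0.8,"translation": [0,0,0],"twist": [0,0,0]},
  {"gripper": 0.8,"translation": [0,0,0],"twist": [0,0,0]},
])

```text
time: 15.07
tool_pos: [459.4, 222.7, 158.2]
tcp_rot: [-179.6, 0.6, -167.8]
ft_force: [-0.6, -0.5, 0.4]
finger_gap: 67.9
```

```bash
python3 plan.py 457 228 66 193.6 5
python3 - <<'E'
from h import *
W=cam("wrist"); cv2.imwrite("pics/w6.png",cv2.resize(W["p"],(480,360))[:,:,::-1])
m=cv2.inRange(cv2.cvtColor(W["p"],cv2.COLOR_RGB2HSV),(0,150,60),(6,255,255))
for c in sorted(cv2.findContours(m,0,1)[0],key=cv2.contourArea)[::-1][:2]:
    q=cv2.minAreaRect(c); print(q,plane(W,*q[0],90))
E
```

```text
t 15.07 at [459.4 222.7 158.2] [-179.6    0.6 -167.8] gap 67.9 F [-0.6 -0.5  0.4] n 5 twist [-0.07  0.12 -0.28]
[0.4, 1.3, 18.4]
[0.4, 1.2, 18.4]
[0.4, 1.2, 18.4]
[0.3, 1.2, 18.4]
[0.3, 1.2, 18.4]
((320.6214904785156, 269.1116943359375), (107.93707275390625, 36.06346130371094), 89.23609924316406) [466.4203358  228.18738907  90.        ]
((138.5, 466.5), (25.0, 19.0), 90.0) [633.19792466 137.69056792  90.        ]
```

View pics/w6.png

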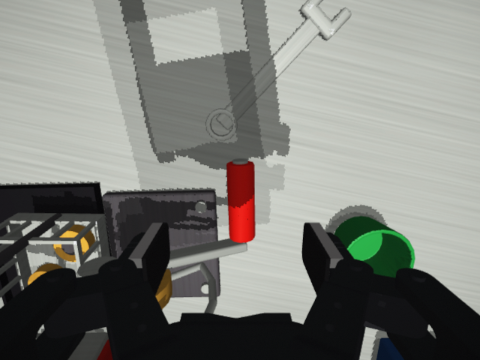

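The handle at (241,200) lies between the open fingers. The lever arm, spanner and cup are clear of them. Descend and grip.

Call:
move_arm([
  {"gripper": 0.8,"translation": [0.4,1.3,18],"twist": [0,0.1,-0.3]},
  {"gripper": 0.8,"translation": [0.4,1.3,19],"twist": [0,0.1,-0.3]},
  {"gripper": 0.8,"translation": [0.4,1.3,19],"twist": [0,0.1,-0.3]},
  {"gripper": 0.8,"translation": [0.4,1.3,19],"twist": [0,0,-0.3]},
  {"gripper": 0.8,"translation": [0,1,13],"twist": [0,0,-0.3]},
  {"gripper": 0.8,"translation": [0,0,0],"twist": [0,0,0]},
  {"gripper": 0.8,"translation": [0,0,0],"twist": [0,0,0]},
])

```text
time: 15.7
tool_pos: [469.4, 232.2, 84.0]
tcp_rot: [-179.8, 1.8, -166.3]
ft_force: [-0.5, 0.8, 1.1]
finger_gap: 68.4
```

Call:
move_arm([
  {"gripper": 0,"translation": [0,0,0],"twist": [0,0,0]},
  {"gripper": 0,"translation": [0,0,0],"twist": [0,0,0]},
  {"gripper": 0,"translation": [0,0,0],"twist": [0,0,0]},
  {"gripper": 0,"translation": [0,0,0],"twist": [0,0,0]},
  {"gripper": 0,"translation": [0,0,0],"twist": [0,0,0]},
  {"gripper": 0,"translation": [0,0,0],"twist": [0,0,0]},
  {"gripper": 0,"translation": [0,0,0],"twist": [0,0,0]},
], force=80)

```text
time: 16.28
tool_pos: [474.4, 234.0, 92.4]
tcp_rot: [-179.9, 2.4, -166.4]
ft_force: [0.6, 0.7, 1.2]
finger_gap: 0.2
```

The gripper missed: the arm drifted up to z 92 and 17 mm in x, and closed above the handle. Reopen and correct.

Call:
move_arm([
  {"gripper": 0.2,"translation": [0,0,-15],"twist": [0,0,0]},
  {"gripper": 0.8,"translation": [0,0,-5],"twist": [0,-0.6,0]},
  {"gripper": 0.8,"translation": [5,0,0],"twist": [0,-0.6,0]},
  {"gripper": 0.8,"translation": [5,0,0],"twist": [0,-0.6,0]},
  {"gripper": 0.8,"translation": [5,0,0],"twist": [0,-0.6,0]},
  {"gripper": 0.8,"translation": [0,0,0],"twist": [0,0,0]},
  {"gripper": 0.8,"translation": [0,0,0],"twist": [0,0,0]},
])

```text
time: 16.87
tool_pos: [456.1, 229.4, 109.7]
tcp_rot: [-179.9, 5.0, -166.4]
ft_force: [0.2, 0.4, 0.1]
finger_gap: 68.2
```

```bash
python3 - <<'E'
from h import *
S,W=cam("scene"),cam("wrist")
for C,b in ((W,(200,100,420,420)),(S,(400,270,440,320))):
    m=cv2.inRange(cv2.cvtColor(C["p"],cv2.COLOR_RGB2HSV),(0,150,60),(6,255,255));k=np.zeros_like(m);x0,y0,x1,y1=b;k[y0:y1,x0:x1]=m[y0:y1,x0:x1]
    q=cv2.minAreaRect(max(cv2.findContours(k,0,1)[0],key=cv2.contourArea)); print(q); 
    if C is W: w=q[0]; print(plane(W,*q[0],90))
    else: print(two(W,w,S,q[0]))
E
python3 plan.py 457 229 66 193.6 4
```

```text
((305.5, 302.0), (132.0, 45.0), 90.0)
[464.12373442 227.7728412   90.        ]
((417.0769348144531, 298.3846130371094), (29.417415618896484, 9.805805206298828), 78.69007110595703)
(array([469.11577713, 229.04727702,  81.04011309]), np.float64(0.6106191968540114))
t 16.97 at [456.3 229.4 109.6] [-179.9    4.9 -166.4] gap 68.5 F [-0.5 -0.7  0. ] n 4 twist [-0.03  1.24  0.01]
[0.8, -0.1, 10.9]
[0.6, -0.1, 10.9]
[0.3, -0.1, 10.9]
[0.1, -0.1, 10.9]
```

Call:
move_arm([
  {"gripper": 0.8,"translation": [2,0,5],"twist": [0,1.3,0]},
  {"gripper": 0.8,"translation": [2,0,10],"twist": [0,1.3,0]},
  {"gripper": 0.8,"translation": [2,0,12],"twist": [0,1.3,0]},
  {"gripper": 0.8,"translation": [1,0,12],"twist": [0,1,0]},
  {"gripper": 0.8,"translation": [1,0,8],"twist": [0,0,0]},
  {"gripper": 0.8,"translation": [0,0,0],"twist": [0,0,0]},
  {"gripper": 0.8,"translation": [0,0,0],"twist": [0,0,0]},
])

```text
time: 17.55
tool_pos: [451.0, 227.9, 58.9]
tcp_rot: [-179.9, -0.4, -166.4]
ft_force: [-0.5, -1.0, -0.2]
finger_gap: 68.1
```

```bash
python3 plan.py 457 229 64 193.6 2
```

```text
t 17.55 at [451.  227.9  58.9] [-179.9   -0.4 -166.4] gap 68.1 F [-0.5 -1.  -0.2] n 2 twist [-0.06 -0.21 -0.01]
[-3.0, -0.2, -2.6]
[-3.1, -0.2, -2.6]
```

Call:
move_arm([
  {"gripper": 0.4,"translation": [-2.5,0,-2],"twist": [0,-0.2,0]},
  {"gripper": 0,"translation": [-1,0,-1],"twist": [0,0,0]},
  {"gripper": 0,"translation": [0,0,0],"twist": [0,0,0]},
  {"gripper": 0,"translation": [0,0,0],"twist": [0,0,0]},
  {"gripper": 0,"translation": [0,0,0],"twist": [0,0,0]},
  {"gripper": 0,"translation": [0,0,0],"twist": [0,0,0]},
  {"gripper": 0,"translation": [0,0,0],"twist": [0,0,0]},
], force=80)

```text
time: 18.13
tool_pos: [455.3, 227.7, 64.3]
tcp_rot: [-179.8, -0.1, -166.4]
ft_force: [-0.8, -0.0, -2.0]
finger_gap: 19.7
```

Gripped (gap 19.7 on the 22 mm round handle). Turn the lever up along the arc: tool y is the stand's +y, and tool −z is up.

Call:
move_arm([
  {"gripper": 0,"translation": [0,1.5,-5],"twist": [0,0,0]},
  {"gripper": 0,"translation": [0,2.2,-8.5],"twist": [0,0,0]},
  {"gripper": 0,"translation": [0,1.8,-8.6],"twist": [0,0,0]},
  {"gripper": 0,"translation": [0,1,-8.7],"twist": [0,0,0]},
  {"gripper": 0,"translation": [0,0.4,-8.8],"twist": [0,0,0]},
  {"gripper": 0,"translation": [0,0,0],"twist": [0,0,0]},
])

```text
time: 18.63
tool_pos: [454.2, 232.3, 108.2]
tcp_rot: [-179.4, -0.1, -166.4]
ft_force: [-0.8, -1.1, -0.4]
finger_gap: 20.1
```

```bash
cat > ang.py <<'E'
from h import *
s=r.sense(); p=s["tool_pos"]; Rt=R.from_euler('xyz',s["tcp_rot"],degrees=True); g=p-Rt.apply([0,0,19]); a=np.radians(13.6);Y=np.array([-np.sin(a),np.cos(a),0]);X=np.array([np.cos(a),np.sin(a),0])
d=g-[493.2,129.9,120]; th=np.arctan2(d[2],d@Y); print("t",s["time"],"grasp rel x,y,z",(d@X).round(1),(d@Y).round(1),d[2].round(1),"ang",th.round(3),"R",np.hypot(d@Y,d[2]).round(1),"F stand y,z",(s["ft_force"]@Y).round(1),s["ft_force"][2].round(1),"rot",s["tcp_rot"].round(1),"gap",s["finger_gap"].round(1))
for t in (1.15,): print("to",t,"ty",(110*np.cos(t)-d@Y).round(1),"tz",-(110*np.sin(t)-d[2]).round(1))
E
python3 ang.py
```

```text
Traceback (most recent call last):
  File "ang.py", line 3, in <module>
    d=g-[493.2,129.9,120]; th=np.arctan2(d[2],d@Y); print("t",s["time"],"grasp rel x,y,z",(d@X).round(1),(d@Y).round(1),d[2].round(1),"ang",th.round(3),"R",np.hypot(d@Y,d[2]).round(1),"F stand y,z",(s["ft_force"]@Y).round(1),s["ft_force"][2].round(1),"rot",s["tcp_rot"].round(1),"gap",s["finger_gap"].round(1))
                                                                                                                                                                                                                                                                                             ^^^^^^^^^^^^^^^^^^^^^
AttributeError: 'float' object has no attribute 'round'
```

Call:
move_arm([
  {"gripper": 0,"translation": [0,-0.5,-5],"twist": [0,0,0]},
  {"gripper": 0,"translation": [0,-1.4,-8.7],"twist": [0,0,0]},
  {"gripper": 0,"translation": [0,-2,-8.6],"twist": [0,0,0]},
  {"gripper": 0,"translation": [0,-2.7,-8.4],"twist": [0,0,0]},
  {"gripper": 0,"translation": [0,-3.4,-8.1],"twist": [0,0,0]},
  {"gripper": 0,"translation": [0,0,0],"twist": [0,0,0]},
])

```text
time: 19.13
tool_pos: [457.4, 219.4, 151.1]
tcp_rot: [-179.0, -0.1, -166.5]
ft_force: [1.3, -2.3, -2.8]
finger_gap: 19.7
```

```bash
sed -i 's/s\["finger_gap"\].round(1)/s["finger_gap"]/' ang.py; python3 ang.py
```

```text
t 19.1333 grasp rel x,y,z -13.7 95.8 50.1 ang 0.482 R 108.1 F stand y,z -2.5 -2.8 rot [-1.790e+02 -1.000e-01 -1.665e+02] gap 19.73809839722966
to 1.15 ty -50.9 tz -50.3
```

Call:
move_arm([
  {"gripper": 0,"translation": [0,-2.5,-5],"twist": [0.1,0,0]},
  {"gripper": 0,"translation": [0,-5,-7.5],"twist": [0.1,0,0]},
  {"gripper": 0,"translation": [0,-5.5,-7],"twist": [0.1,0,0]},
  {"gripper": 0,"translation": [0,-6,-6.5],"twist": [0.1,0,0]},
  {"gripper": 0,"translation": [0,-6.6,-6],"twist": [0.1,0,0]},
  {"gripper": 0,"translation": [0,0,0],"twist": [0,0,0]},
])

```text
time: 19.63
tool_pos: [463.8, 192.9, 183.6]
tcp_rot: [-178.4, -0.1, -166.5]
ft_force: [2.9, -1.6, -8.0]
finger_gap: 19.8
```

```bash
python3 ang.py
```

```text
t 19.6333 grasp rel x,y,z -13.7 68.7 82.5 ang 0.877 R 107.4 F stand y,z -2.3 -8.0 rot [-1.784e+02 -1.000e-01 -1.665e+02] gap 19.780086903535164
to 1.15 ty -23.7 tz -17.9
```

Call:
move_arm([
  {"gripper": 0,"translation": [0,-4,-4],"twist": [-0.3,0,0]},
  {"gripper": 0,"translation": [0,-6.5,-5.5],"twist": [-0.3,0,0]},
  {"gripper": 0,"translation": [0,-6.5,-5],"twist": [-0.3,0,0]},
  {"gripper": 0,"translation": [0,-4,-3],"twist": [0,0,0]},
  {"gripper": 0,"translation": [0,0,0],"twist": [0,0,0]},
  {"gripper": 0,"translation": [0,0,0],"twist": [0,0,0]},
])

```text
time: 20.13
tool_pos: [468.7, 173.1, 196.9]
tcp_rot: [-179.5, -0.1, -166.4]
ft_force: [3.6, 2.0, -7.8]
finger_gap: 19.4
```

```bash
python3 ang.py
```

```text
t 20.1333 grasp rel x,y,z -13.6 47.9 95.9 ang 1.108 R 107.2 F stand y,z 1.1 -7.8 rot [-1.795e+02 -1.000e-01 -1.664e+02] gap 19.44732714945409
to 1.15 ty -3.0 tz -4.5
```

Call:
move_arm([
  {"gripper": 0,"translation": [0,-3,-2],"twist": [0,0,0]},
  {"gripper": 0,"translation": [0,-1,-1],"twist": [0,0,0]},
  {"gripper": 0,"translation": [0,0,0],"twist": [0,0,0]},
  {"gripper": 0,"translation": [0,0,0],"twist": [0,0,0]},
  {"gripper": 0,"translation": [0,0,0],"twist": [0,0,0]},
  {"gripper": 0,"translation": [0,0,0],"twist": [0,0,0]},
])

```text
time: 20.63
tool_pos: [469.0, 171.9, 197.6]
tcp_rot: [-179.8, -0.2, -166.3]
ft_force: [5.9, 0.4, -11.4]
finger_gap: 19.9
```

```bash
python3 ang.py
python3 - <<'E'
from h import *
S,T,W=cam("scene"),cam("top"),cam("wrist"); 
v=np.hstack([cv2.resize(S["p"][210:370,260:460],(440,352),interpolation=cv2.INTER_CUBIC),cv2.resize(W["p"],(360,352))]);cv2.imwrite("pics/f1.png",v[:,:,::-1])
a=np.radians(13.6);Y=np.array([-np.sin(a),np.cos(a),0]);X=np.array([np.cos(a),np.sin(a),0]); pv=np.array([493.2,129.9,120])
m=cv2.inRange(cv2.cvtColor(S["p"],cv2.COLOR_RGB2HSV),(0,150,60),(6,255,255)); m[:,:392]=0;m[:,470:]=0
for c in cv2.findContours(m,0,1)[0]:
    if cv2.contourArea(c)>5: print("red S",cv2.minAreaRect(c))
for t in (1.0,1.15,1.3): print(t,[np.round((np.array(proj(S,pv+110*(np.cos(t)*Y+[0,0,np.sin(t)])+k*X))-[260,210])*2.2) for k in (-32,32)])
E
```

```text
t 20.6333 grasp rel x,y,z -13.6 46.6 96.6 ang 1.122 R 107.3 F stand y,z -1.0 -11.4 rot [-179.8   -0.2 -166.3] gap 19.865119154166685
to 1.15 ty -1.6 tz -3.8
red S ((397.2178039550781, 248.17820739746094), (28.8560791015625, 11.542431831359863), 84.2894058227539)
1.0 [array([313.,  63.]), array([321., 121.])]
1.15 [array([296.,  56.]), array([303., 114.])]
1.3 [array([278.,  51.]), array([283., 109.])]
```

View pics/f1.png

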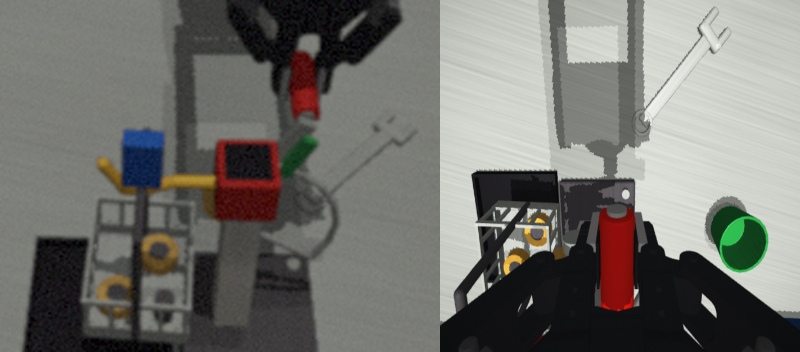

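The final view shows the handle at crop (302,84). The prediction is (299,85) for 1.15 and (317,92) for 1.0, so the lever stands at about 1.13. The basket hangs upright on the hook. One small nudge, settle, and check that everything is still.

Call:
move_arm([
  {"gripper": 0,"translation": [0,-1.5,-1],"twist": [0,0,0]},
  {"gripper": 0,"translation": [0,0,0],"twist": [0,0,0]},
  {"gripper": 0,"translation": [0,0,0],"twist": [0,0,0]},
  {"gripper": 0,"translation": [0,0,0],"twist": [0,0,0]},
  {"gripper": 0,"translation": [0,0,0],"twist": [0,0,0]},
  {"gripper": 0,"translation": [0,0,0],"twist": [0,0,0]},
  {"gripper": 0,"translation": [0,0,0],"twist": [0,0,0]},
  {"gripper": 0,"translation": [0,0,0],"twist": [0,0,0]},
])

```text
time: 21.45
tool_pos: [468.6, 173.4, 196.8]
tcp_rot: [-180.0, -0.1, -166.2]
ft_force: [6.4, 1.3, -9.7]
finger_gap: 19.9
```

```bash
cat > fin.py <<'E'
from h import *
def cen(C,lo,hi,b):
    m=cv2.inRange(cv2.cvtColor(C["p"],cv2.COLOR_RGB2HSV),lo,hi);k=np.zeros_like(m);x0,y0,x1,y1=b;k[y0:y1,x0:x1]=m[y0:y1,x0:x1]
    y,x=np.nonzero(k); return x.mean().round(2),y.mean().round(2)
for i in range(4):
    S=cam("scene"); print("grip",cen(S,(100,130,50),(125,255,255),(300,255,345,310)),"red",cen(S,(0,150,60),(6,255,255),(388,225,420,270)))
    for _ in range(2): cam("scene")
E
python3 fin.py; python3 ang.py
```

```text
grip (np.float64(324.21), np.float64(281.46)) red (np.float64(398.52), np.float64(249.47))
grip (np.float64(324.25), np.float64(281.44)) red (np.float64(398.57), np.float64(248.8))
grip (np.float64(324.23), np.float64(281.44)) red (np.float64(398.51), np.float64(249.1))
grip (np.float64(324.26), np.float64(281.5)) red (np.float64(398.53), np.float64(249.37))
t 22.05 grasp rel x,y,z -13.7 48.1 95.8 ang 1.105 R 107.2 F stand y,z -0.9 -11.0 rot [-1.800e+02 -1.000e-01 -1.662e+02] gap 20.18123280354631
to 1.15 ty -3.2 tz -4.6
```

Everything is still, but the arm sags slightly during zero rows, to about 1.11. One more nudge for margin.

Call:
move_arm([
  {"gripper": 0,"translation": [0,-4,-2.5],"twist": [0,0,0]},
  {"gripper": 0,"translation": [0,-3,-1.5],"twist": [0,0,0]},
  {"gripper": 0,"translation": [0,-1.5,-1],"twist": [0,0,0]},
  {"gripper": 0,"translation": [0,-1,-1],"twist": [0,0,0]},
  {"gripper": 0,"translation": [0,-1,-1],"twist": [0,0,0]},
  {"gripper": 0,"translation": [0,-1,-1],"twist": [0,0,0]},
])

```text
time: 22.55
tool_pos: [469.8, 167.7, 199.6]
tcp_rot: [179.5, -0.2, -166.0]
ft_force: [8.3, 5.9, -17.0]
finger_gap: 19.9
```

```bash
python3 ang.py; python3 fin.py; python3 ang.py
```

```text
t 22.55 grasp rel x,y,z -13.7 42.1 98.6 ang 1.168 R 107.2 F stand y,z 3.8 -17.0 rot [ 179.5   -0.2 -166. ] gap 19.86709789967989
to 1.15 ty 2.9 tz -1.8
grip (np.float64(324.25), np.float64(281.35)) red (np.float64(395.08), np.float64(247.83))
grip (np.float64(324.22), np.float64(281.46)) red (np.float64(395.2), np.float64(248.29))
grip (np.float64(324.26), np.float64(281.38)) red (np.float64(395.2), np.float64(247.81))
grip (np.float64(324.22), np.float64(281.39)) red (np.float64(395.21), np.float64(247.8))
t 23.15 grasp rel x,y,z -13.7 42.1 98.7 ang 1.168 R 107.3 F stand y,z 3.1 -15.1 rot [ 179.5   -0.2 -166. ] gap 19.995735801980334
to 1.15 ty 2.9 tz -1.7
```

The lever is steady at about 1.17 and the basket is still. Hand in.

```bash
python3 -c "
from h import *
print(r.hand_in()); s=r.sense(); print(s['time'],s['tool_pos'],s['finger_gap'])"; python3 ang.py
```

```text
the job is handed in; nothing more can be done
None
the job is handed in; nothing more can be done
the job is handed in; nothing more can be done
```

The wire basket hangs by its bar on the yellow hook, and I handed in with the gripper still holding the lever's red handle at the green mark. No verdict was reported.

**Last checks:**
- **Lever:** it stood at about 1.17 rad from the arm pose (target 1.15). Its position did not change over 0.6 s.
- **Grip:** the gripper opening was 20 mm on the 22 mm handle, with about 15 N of load.
- **Basket:** the blue grip stayed within 0.1 px over 0.6 s. The last picture showed the basket upright on the hook, clear of the fingers. The bar rests about 5 mm towards the column from the nominal point, inside the 20 mm limit.
- **Bystanders:** I did not measure the ring, spanner and cup at the end. Nothing was seen to touch them.

**What went wrong or disagreed:**
- **First basket grasp:** it was too shallow, so I redid it.
- **First handle grasp:** the fingers closed above the handle because the arm drifted, so I redid that too.
- **Arm sag:** the lever settled back to about 1.11 rad after the first nudges, so I nudged it once more before handing in.
- **Turning radius:** the arm pose put the grasp at 107 mm from the pivot instead of 110 mm. The angle is therefore good to only a few hundredths of a radian.
- **Pictures:** I viewed 12, the maximum allowed.

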